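# Lay the tall box down and pack the vase

### The job

Pack the vase: slide the tall wooden box up square against the edge of the cork board, then, with its foot stopped there, push its top over so that it lies on its back on the cork, square to the board and with no more than 4 cm of its foot end hanging over the edge. Draw its sliding lid (the one with the dark pull) fully open, then gently lay the vase in the box on its two rests, neck in the narrow one, mouth towards the box's top end. Leave the cup, the roll of tape and the bowl where they are.

Things in the scene. Friction and masses are not known exactly. Their poses are not given: they have to be found in the camera images.
- board_edge (a point): Packing board: a 10 mm thick cork-faced board screwed flat to the bench, 420 mm long (its x) and 260 mm wide (its y). This point is the middle of its near edge, on the top surface (10 mm above the bench). Its x axis points level from that edge across the board: the way the box goes over. z is up.
- box: Tall pale wooden box, 225 mm tall (z, foot to top end), 180 wide (y), 110 deep (x), about 0.7 kg, walls 8. It starts standing loose on the bench, 55 to 80 mm short of the board's edge, its back (+x) roughly facing the board, lid face (-x) away. On its back, -x points up. Origin: centre of its underside. Friction as wood on wood: pushed under 60 mm up it slides, over 90 mm up it tips.
- box_mid (a point): Centre of the box (112.5 mm from the foot, half its depth and width); axes as box.
- box_heel (a point): Middle of the box's bottom back edge (55 mm along +x from the box's origin): the edge that is to meet the board's edge. When the box lies on its back this is where its foot end meets the board's plane. Axes as box.
- lid (a joint): How far the sliding lid is drawn open, m: 0 shut (start), 0.19 fully open at its stop. It slides in grooves towards the box's top end (+z of the box) against about 2 N of friction and stays where it is left. Its flat face lies 5 mm below the rims of the side walls.
- lid_pull (a point): Middle of the dark pull on the lid: a cross bar 14 mm thick (box's z), 70 mm long (box's y), standing 21 mm out of the lid's face, 16 mm beyond the rims; 170 mm from the foot end when shut. This point is 11 mm out from the lid's face, 6 mm beyond the rims. It can be pinched across its 14 mm or pushed from its foot side.
- vase: The glazed vase, 163 mm long, lying level on a small wooden cradle on the bench, about 0.32 kg. Origin on its axis, 60 mm from its foot. x axis along it towards the mouth.
- vase_mid (a point): Point on the vase's axis at the middle of its body, 60 mm from the foot: the place to grip it. The body is a cylinder 54 mm in diameter (a white band just beyond this point, 55 mm). Only the 8 mm thick base of the cradle is under it here; the axis lies 46 mm above the bench. x axis towards the mouth; the turn about x has no meaning.
- vase_neck (a point): Point on the vase's axis at the middle of its 25 mm thick, 30 mm long neck, 76 mm from vase_mid towards the mouth.
- seat_mid (a point): Where vase_mid belongs in the box: 80 mm from the outside of the foot end, 66 mm from the outside of the back, midway across. The vase then lies in two V rests: a wide one under its body near the foot, a narrow one under its neck. The opening is 156 mm wide; the rims stand 44 mm above this point, the inner floor 58 mm below. Axes as box: the vase's x goes along this z.
- seat_neck (a point): Where vase_neck belongs in the box: 76 mm from seat_mid along the box's z.
- cradle: Dark wooden cradle fixed on the bench, base 170 x 75 x 8 mm, with a V rest 38 mm behind and one 76 mm ahead of its origin along x; the vase lies on it at the start. Origin: centre of its underside. Its x axis points the way of the vase's mouth.
- cup: Bystander: white cup, 74 mm in diameter, 78 mm high, beyond the board. Origin: centre of its underside.
- tape: Bystander: roll of paper tape lying flat, 96 mm in diameter, 25 mm high. Origin: centre of its underside.
- bowl: Bystander: brown bowl, 120 mm in diameter, 55 mm high. Origin: centre of its underside.
Not all that is in view belongs to the job. Several things have the shape of the box; the one meant has the colours described above.

How it is judged:
By the outcome, as a careful person would: the job done as asked, in the order asked, and still so for the second after the job is handed in, with the robot touching nothing.
It also fails if it takes over 69 s, if anything falls off the work surface, if the arm or the gripper's body presses on something with over 40 N, if the wrist force passes 120 N, or if a joint passes its speed limit or range.

### The arm

A 7-joint arm with a two-finger parallel gripper is mounted at the origin on the work surface. World frame = base frame: x ahead of the robot, y to its left, z up, the work surface at z = 0. Lengths are in mm, angles in rad, forces in N, time in s.
With the tool pointing down it reaches from about 400 to 925 mm from the base axis. Payload 5.6 kg.
Tool frame: the origin (TCP) lies at the centre of the arm's flange, where the gripper is bolted on; the fingertips stand 173 mm ahead of it and the grasp point (between the pads) lies 155 mm ahead of it; z points along the fingers, y is the line along which they close (so a half turn about z gives the same grasp; the last joint's range is limited). The gripper opens to 85 mm and grips with 20 to 120 N. Pads are 22 mm wide; open, the fingers measure 114 mm over their backs; the gripper's body (76 mm by 85 mm) begins 54 mm behind the grasp point. The pads swing forward as they close: fully open they stand 13 mm farther back than shut.
Start: joints at [-0.043, 0.468, -0.012, 1.603, 0.006, 1.071, -0.056], TCP at [650.001, -0.036, 404.69] pointing down, gripper open.
Joint ranges: [-2.53, 2.53], [-0.31, 2.02], [-1.57, 1.55], [0.28, 2.44], [-1.29, 4.43], [0.15, 1.84], [-2.92, 2.92]. Speed limits (rad/s): [2.57, 2.57, 3.14, 3.14, 3.14, 3.14, 3.14].

### API

Orientations are given as a unit quaternion [w, x, y, z].
In Python, from plant import r gives the robot as it stands.
- The arm moves only by the tool apply_moves, never from a script. Its arguments are lists of equal length, an entry for each row: "hand": the closure, from -1 (fully open) to 1 (shut), so that 0 is half open; "translation": the shift along the tool's x, y, z in mm, a list of three; "delta_rot": the turn, a rotation vector about the tool's x, y, z in degrees, a list of three. A call has 1 to 12 rows; each row is the pose to reach, as a shift and turn from the pose commanded when the call began, along the tool's axes at that moment; what a row does not reach only later rows make up. A row lasts 1/10 s, in which the tool goes at most 50 mm and 8.59 degrees, less where a joint would pass 70% of its speed; a pose out of reach is approached as far as the arm can. A call with a gripper value outside its range is refused whole. The fingers move at their own pace and stop on an object; "grip_force" is the grip in N (left out, the last holds). Time passes only in rows, so rows that repeat a pose let the fingers close. It gives the time, the measured TCP pose, the force, the opening and the grip force at its end, in the units of the state.
- r.get_obs(): the state, without advancing time (a new reading comes with each control period).
- r.read_camera(name): name is "scene" or "side" or "wrist"; returns a dict with "img" (384x512x3 uint8, red, green, blue), "camera_matrix" (3x3 intrinsics, pixels), "R" (3x3) and "t" (3): a world point X has camera coordinates R X + t. Camera axes: x right, y down, z forward; pixel columns grow to the right and rows downward; lengths in mm; the calibration is good to about 2 mm. A picture is of the moment at which its call begins. There is no depth.
- r.hand_in(): hands the job in; it is judged then, once.
The state is a dict: "t": time; "joint_pos": joint angles; "qvel": joint speeds; "tau": joint torques, N m; "eef_pos": TCP position; "tool_rot": TCP orientation; "ft_force": force on the tool from outside, world axes, zero at the start; "torque": the same for the moment, N m; "opening": finger opening in mm; "grasp_force": force on a finger pad.
Only numpy, scipy, OpenCV 4.12 (cv2) and the standard library are available. Lean on these libraries where they do the work, as an engineer would, in place of code of your own. Each camera call takes 0.05 s, during which the arm holds its last target. There are 200 camera calls.

## Working session

There is one attempt and no reset: what is moved stays moved. The work goes in short steps, Python scripts to look and compute and a tool call to move; the robot and the scene stay as the last step left them, time stands still between calls to the robot, and variables do not carry over. Pictures are saved under pics/ and viewed, at most 10 in all, crops included, and the job is handed in when it is done.

Besides the shell and the picture viewer there is one more tool, called as name(argument=value, ...), one argument or row to a line, values as JSON. apply_moves: Moves the arm, as the interface text tells. Its arguments: {"type":"object","properties":{"hand":{"type":"array"},"translation":{"type":"array"},"delta_rot":{"type":"array"},"grip_force":{"type":"number"}},"required":["hand","translation","delta_rot"]}

```bash
mkdir -p pics; ls; python3 - <<'E'
from plant import r
import cv2,pickle
D={}
for n in ["scene","side","wrist"]:
    c=r.read_camera(n);D[n]=c
    cv2.imwrite(f"pics/{n}0.png",c["img"][:,:,::-1])
    print(n,c["camera_matrix"].round(1).tolist(),(-c["R"].T@c["t"]).round(0),c["R"].round(3).tolist())
pickle.dump(D,open("cam0.pkl","wb"))
o=r.get_obs();print(o)
E
python3 - <<'E'
import cv2,numpy as np
a=cv2.imread('pics/scene0.png');b=cv2.imread('pics/side0.png')
E
```

```text
pics
scene [[346.7, 0.0, 251.4], [0.0, 346.7, 186.4], [0.0, 0.0, 1.0]] [ 648.  281. 1164.] [[-0.913, 0.409, 0.002], [0.388, 0.868, -0.309], [-0.128, -0.281, -0.951]]
side [[416.7, 0.0, 259.2], [0.0, 416.7, 199.2], [0.0, 0.0, 1.0]] [ 817.  145. 1166.] [[-0.507, 0.862, 0.008], [0.818, 0.484, -0.31], [-0.271, -0.151, -0.951]]
wrist [[298.5, 0.0, 249.4], [0.0, 298.5, 194.9], [0.0, 0.0, 1.0]] [649.  76. 373.] [[1.0, 0.001, -0.002], [0.001, -0.954, 0.3], [-0.001, -0.3, -0.954]]
{'t': 0.15, 'joint_pos': array([-0.04297822,  0.46822355, -0.01158506,  1.60344245,  0.00600357,
        1.07137769, -0.05628637]), 'qvel': array([-3.56848379e-05, -7.37443223e-04,  2.36853203e-03, -2.06642427e-03,
       -4.83521122e-04, -2.20109381e-03, -1.27426123e-03]), 'tau': array([ 7.85188859e-04, -5.32791960e+01,  2.14623066e-02, -2.51555961e+01,
        1.13295941e-02,  5.56105006e-03, -3.78186076e-05]), 'eef_pos': array([ 6.49804202e+02, -6.85047169e-02,  4.03912810e+02]), 'tool_rot': array([-4.57724595e-04,  7.07137439e-01,  7.07075767e-01, -5.40823909e-04]), 'ft_force': array([0.50992744, 0.2663083 , 0.51489264]), 'torque': array([-0.02992728,  0.01011619, -0.00173038]), 'grasp_force': 0.0, 'opening': 85.70621944630885}
```

View pics/scene0.png

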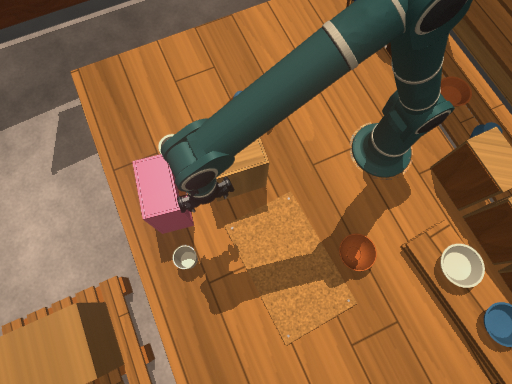

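View pics/side0.png

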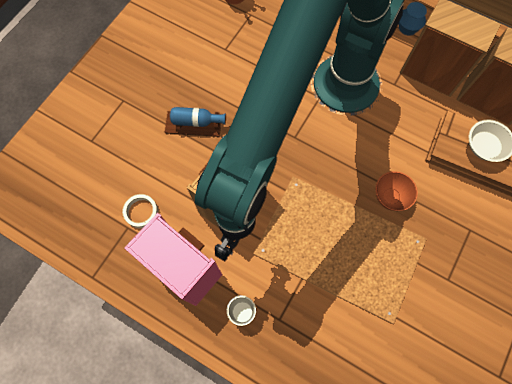

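The pink box (scene ~165,190) has the same shape but the wrong colour. The pale wooden one (scene ~245,165, side ~200,185) fits, but it sits under the arm. I'll move the arm over the board to clear the view.

apply_moves(
  hand=[-1,-1,-1,-1,-1,-1,-1,-1,-1],
  translation=[
    [50,0,-20],
    [100,-20,-40],
    [150,-40,-60],
    [200,-60,-60],
    [250,-80,-60],
    [300,-100,-60],
    [350,-110,-60],
    [350,-110,-60],
    [350,-110,-60],
  ],
  delta_rot=[
    [0,0,0],
    [0,0,0],
    [0,0,0],
    [0,0,0],
    [0,0,0],
    [0,0,0],
    [0,0,0],
    [0,0,0],
    [0,0,0],
  ],
)

```text
t: 1.05
eef_pos: [536.8, 355.7, 464.1]
tool_rot: [-0.002, 0.704, 0.71, 0.0]
ft_force: [-1.1, 0.1, -0.0]
opening: 85.5
grasp_force: 0.0
```

```bash
python3 - <<'E'
from plant import r
import cv2,pickle,numpy as np
D={}
for n in ["scene","side"]:
    c=r.read_camera(n);D[n]=c
pickle.dump(D,open("cam1.pkl","wb"))
a=D["scene"]["img"][90:260,110:330,::-1];b=D["side"]["img"][80:320,100:300,::-1]
a=cv2.resize(a,None,fx=3,fy=3,interpolation=cv2.INTER_CUBIC)
b=cv2.resize(b,None,fx=2.4,fy=2.4,interpolation=cv2.INTER_CUBIC)
cv2.imwrite("pics/a1.png",a);cv2.imwrite("pics/b1.png",b);print(a.shape,b.shape)
# board corners from cam0 side
E
```

```text
(510, 660, 3) (576, 480, 3)
```

View pics/a1.png

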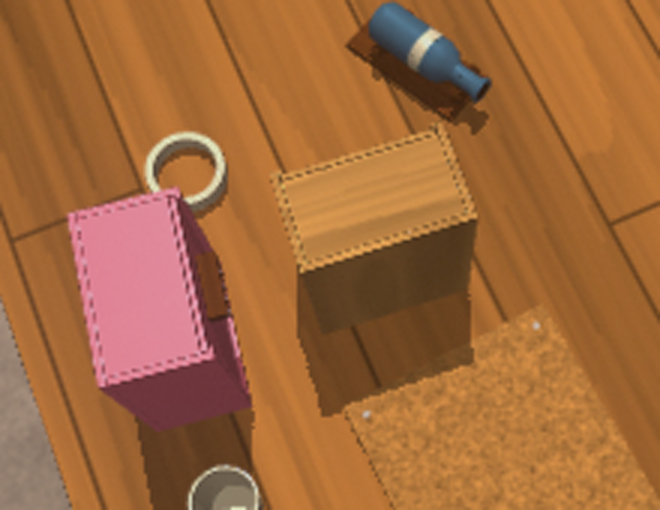

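View pics/b1.png

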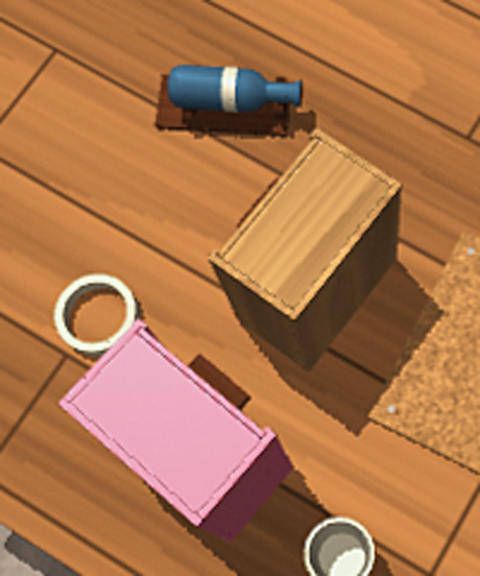

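Crops: the wooden box's top is at a(275,176)(442,127)(476,216)(301,270) and b(211,260)(318,133)(401,186)(294,320). Its dark pull is just visible at b(260,200), so this is the box meant. The pink one stands at a(140,290). The vase runs from b(168,88) to mouth b(300,93).

```bash
cat > h.py <<'E'
import numpy as np,pickle
from scipy.optimize import least_squares
C=pickle.load(open("cam1.pkl","rb"))
def proj(n,X,C=C):
    c=C[n];p=(np.atleast_2d(X)@c["R"].T+c["t"])@c["camera_matrix"].T
    return p[:,:2]/p[:,2:]
def unproj(n,uv,z,C=C):
    c=C[n];uv=np.atleast_2d(uv);d=np.c_[uv,np.ones(len(uv))]@np.linalg.inv(c["camera_matrix"]).T@c["R"]
    o=-c["R"].T@c["t"];return o+d*((z-o[2])/d[:,2])[:,None]
def body(p,L):
    x,y,a=p;c,s=np.cos(a),np.sin(a);L=np.atleast_2d(L).astype(float)
    return np.c_[x+c*L[:,0]-s*L[:,1],y+s*L[:,0]+c*L[:,1],L[:,2]]
def fit(p0,obs):
    f=lambda p:np.concatenate([(proj(n,body(p,L))-uv).ravel() for n,L,uv in obs])
    s=least_squares(f,p0,loss="soft_l1");return s.x,np.abs(s.fun).max()
A=lambda l:np.array([[110+(u+.5)/3-.5,90+(v+.5)/3-.5] for u,v in l])
B=lambda l:np.array([[100+(u+.5)/2.4-.5,80+(v+.5)/2.4-.5] for u,v in l])
E
python3 - <<'E'
from h import *
z=225
top=[[-55,90,z],[-55,-90,z],[55,-90,z],[55,90,z]]
# order: order in image: determine
a=A([(275,176),(442,127),(476,216),(301,270)]);b=B([(211,260),(318,133),(401,186),(294,320)])
print(unproj("scene",a,z).round(0),unproj("side",b,z).round(0))
for L in ([top[i] for i in (1,0,3,2)],):
    print("box",fit([620,-50,1.5],[("scene",L,a),("side",L,b)]),"scene",fit([620,-50,1.5],[("scene",L,a)]),"side",fit([620,-50,1.5],[("side",L,b)]))
LB=[[0,-130,10],[0,130,10],[420,130,10],[420,-130,10]]
sc=np.array([(228,231),(290,193),(356,302),(290,343)]);si=np.array([(258,258),(295,180),(425,240),(395,322)])
print(unproj("scene",sc,10).round(0),unproj("side",si,10).round(0))
print("board",fit([600,100,1.5],[("scene",LB,sc),("side",LB,si)]))
print("near",unproj("scene",A([(347,410),(543,308)]),10).round(0),unproj("side",B([(372,416),(465,235)]),10).round(0))
print("vase foot/mouth side",unproj("side",B([(169,88),(300,93),(230,89)]),46).round(0))
print("vase scene",unproj("scene",A([(383,20),(481,86),(426,48)]),46).round(0))
print("cup",unproj("side",B([(340,550)]),78).round(0),"tape",unproj("side",B([(95,312)]),25).round(0),"bowl",unproj("side",(397,190),55).round(0))
print("pink top",unproj("side",B([(62,402),(140,325),(275,435),(200,522)]),z).round(0))
E
```

```text
[[ 608. -165.  225.]
 [ 436. -146.  225.]
 [ 445.  -46.  225.]
 [ 621.  -63.  225.]] [[ 612. -166.  225.]
 [ 438. -148.  225.]
 [ 446.  -43.  225.]
 [ 622.  -62.  225.]]
box (array([ 528.53748493, -105.38572678,    1.47071658]), np.float64(2.0143564477312736)) scene (array([ 527.74321743, -105.85506679,   -4.81285367]), np.float64(1.8278410959572682)) side (array([ 529.02020179, -105.29530844,    1.47074764]), np.float64(1.7404528425840056))
[[629.  52.  10.]
 [380.  17.  10.]
 [348. 426.  10.]
 [590. 447.  10.]] [[638.  46.  10.]
 [382.  22.  10.]
 [352. 428.  10.]
 [600. 448.  10.]]
board (array([509.77998258,  27.6331951 ,   1.66864051]), np.float64(4.8756077683904095))
near [[631.  33.  10.]
 [376.  16.  10.]] [[630.  31.  10.]
 [377.  15.  10.]]
vase foot/mouth side [[ 408. -398.   46.]
 [ 330. -253.   46.]
 [ 370. -331.   46.]]
vase scene [[ 401. -391.   46.]
 [ 330. -258.   46.]
 [ 369. -333.   46.]]
cup [[781.  82.  78.]] tape [[ 693. -314.   25.]] bowl [[278. 291.  55.]]
pink top [[ 804. -209.  225.]
 [ 703. -188.  225.]
 [ 727.  -17.  225.]
 [ 830.  -33.  225.]]
```

```bash
cat > m.py <<'E'
import numpy as np
from plant import r
from scipy.spatial.transform import Rotation as Rn
def cur():
    o=r.get_obs();q=o["tool_rot"];return o,np.array(o["eef_pos"]),Rn.from_quat([q[1],q[2],q[3],q[0]])
def tool(yaw,tilt):
    "tool tilted from down towards horizontal dir yaw; y horizontal to the right of it"
    f=np.array([np.cos(yaw),np.sin(yaw),0]);z=f*np.sin(tilt)-np.array([0,0,np.cos(tilt)])
    y=np.array([np.sin(yaw),-np.cos(yaw),0]);return Rn.from_matrix(np.c_[np.cross(y,z),y,z])
def rel(p,R):
    o,P,C=cur();return C.inv().apply(np.array(p)-P).round(1),(C.inv()*R).as_rotvec(degrees=True).round(1)
E
python3 - <<'E'
from m import *
yaw=1.637;f=np.array([np.cos(yaw),np.sin(yaw),0])
R=tool(yaw,np.radians(50))
for h in (430,150,38):
    tip=np.array([526,-160,0])-f*55+np.array([0,0,h])
    p=tip-R.apply([0,0,165]);print(h,p.round(0),rel(p,R))
E
```

```text
430 [ 538. -341.  536.] (array([-691.5,   -2.8,  -71.2]), array([ 1.6, 50. , -3.5]))
150 [ 538. -341.  256.] (array([-691.2,   -2.7,  208.8]), array([ 1.6, 50. , -3.5]))
38 [ 538. -341.  144.] (array([-691.1,   -2.6,  320.8]), array([ 1.6, 50. , -3.5]))
```

apply_moves(
  hand=[-1,-1,-1,-1,-1,-1,-1,-1,-1,-1,-1,-1],
  translation=[
    [-45,0,-10],
    [-90,0,-20],
    [-135,0,-30],
    [-180,0,-40],
    [-225,0,-45],
    [-270,0,-50],
    [-315,0,-50],
    [-360,0,-50],
    [-405,0,-50],
    [-450,0,-50],
    [-500,0,-50],
    [-550,0,-50],
  ],
  delta_rot=[
    [0,0,0],
    [0,0,0],
    [0,0,0],
    [0,0,0],
    [0,0,0],
    [0,0,0],
    [0,0,0],
    [0,4,0],
    [0,8,0],
    [0,14,0],
    [0,20,0],
    [0,26,0],
  ],
)

```text
t: 2.35
eef_pos: [538.5, -203.8, 515.3]
tool_rot: [-0.159, 0.69, 0.688, 0.161]
ft_force: [0.8, 0.3, 0.1]
opening: 85.0
grasp_force: 0.0
```

```bash
python3 - <<'E'
from m import *
yaw=1.637;f=np.array([np.cos(yaw),np.sin(yaw),0])
R=tool(yaw,np.radians(50))
for h in (430,150,38):
    tip=np.array([526,-160,0])-f*55+np.array([0,0,h])
    p=tip-R.apply([0,0,165]);print(h,p.round(0),rel(p,R))
print(cur()[0]["joint_pos"].round(2))
E
```

```text
430 [ 538. -341.  536.] (array([-114. ,   -0. ,  -79.2]), array([ 2.6, 23.8, -3.1]))
150 [ 538. -341.  256.] (array([-237.6,   -0.6,  172.1]), array([ 2.6, 23.8, -3.1]))
38 [ 538. -341.  144.] (array([-287. ,   -0.9,  272.6]), array([ 2.6, 23.8, -3.1]))
[ 0.29  0.3   0.14  1.63 -0.46  1.44  0.54]
```

apply_moves(
  hand=[-1,-1,-1,-1,-1,-1,-1,-1,-1,-1,-1,-1],
  translation=[
    [-40,0,-26],
    [-80,0,-52],
    [-114,0,-79],
    [-134,0,-38],
    [-154,0,3],
    [-175,0,45],
    [-196,0,87],
    [-217,0,130],
    [-238,0,172],
    [-238,0,172],
    [-238,0,172],
    [-238,0,172],
  ],
  delta_rot=[
    [0,7,-1],
    [1,14,-2],
    [2.6,23.8,-3.1],
    [2.6,23.8,-3.1],
    [2.6,23.8,-3.1],
    [2.6,23.8,-3.1],
    [2.6,23.8,-3.1],
    [2.6,23.8,-3.1],
    [2.6,23.8,-3.1],
    [2.6,23.8,-3.1],
    [2.6,23.8,-3.1],
    [2.6,23.8,-3.1],
  ],
)

```text
t: 3.55
eef_pos: [540.4, -339.7, 258.8]
tool_rot: [-0.307, 0.619, 0.664, 0.287]
ft_force: [-0.8, -0.4, 0.4]
opening: 85.4
grasp_force: 0.0
```

```bash
python3 - <<'E'
from m import *
yaw=1.637;f=np.array([np.cos(yaw),np.sin(yaw),0])
R=tool(yaw,np.radians(50))
for h,d in ((38,55),(38,15),(38,0),(38,-70)):
    tip=np.array([526,-160,0])-f*d+np.array([0,0,h])
    p=tip-R.apply([0,0,165]);print(h,p.round(0),rel(p,R))
print(cur()[0]["joint_pos"].round(2))
E
```

```text
38 [ 538. -341.  144.] (array([-88.2,  -2.6,  73.5]), array([-0.1,  0.3,  0.1]))
38 [ 535. -301.  144.] (array([-62.3,  -2.5, 103.9]), array([-0.1,  0.3,  0.1]))
38 [ 534. -286.  144.] (array([-52.6,  -2.5, 115.4]), array([-0.1,  0.3,  0.1]))
38 [ 530. -216.  144.] (array([ -7.3,  -2.3, 168.7]), array([-0.1,  0.3,  0.1]))
[ 0.65  0.78 -0.02  1.56 -0.61  1.47  0.98]
```

apply_moves(
  hand=[-1,-1,-1,-1,-1,-1,-1,-1,-1,-1,-1,-1],
  translation=[
    [-30,-1,25],
    [-60,-2,50],
    [-88,-2.5,73.5],
    [-76,-2.5,88],
    [-62,-2.5,104],
    [-56,-2.5,111],
    [-50,-2.5,118],
    [-43,-2.5,126],
    [-37,-2.5,134],
    [-30,-2.5,142],
    [-30,-2.5,142],
    [-30,-2.5,142],
  ],
  delta_rot=[
    [0,0,0],
    [0,0,0],
    [0,0,0],
    [0,0,0],
    [0,0,0],
    [0,0,0],
    [0,0,0],
    [0,0,0],
    [0,0,0],
    [0,0,0],
    [0,0,0],
    [0,0,0],
  ],
)

```text
t: 4.75
eef_pos: [531.6, -250.7, 142.7]
tool_rot: [-0.307, 0.619, 0.664, 0.287]
ft_force: [0.6, -2.4, 1.3]
opening: 85.5
grasp_force: 0.9
```

```bash
python3 - <<'E'
from plant import r
import cv2,pickle
D={}
for n in ["scene","side"]: D[n]=r.read_camera(n)
pickle.dump(D,open("cam2.pkl","wb"))
a=D["scene"]["img"][90:260,170:350,::-1];b=D["side"]["img"][80:250,150:310,::-1]
f=lambda x:cv2.resize(x,(400,400*x.shape[0]//x.shape[1]),interpolation=cv2.INTER_CUBIC)
a,b=f(a),f(b);h=min(a.shape[0],b.shape[0]);import numpy as np
cv2.imwrite("pics/c2.png",np.hstack([a[:h],b[:h]]))
from m import *
print(cur()[0]["ft_force"])
E
```

```text
[ 1.01177281 -2.96637999  2.31486429]
```

View pics/c2.png

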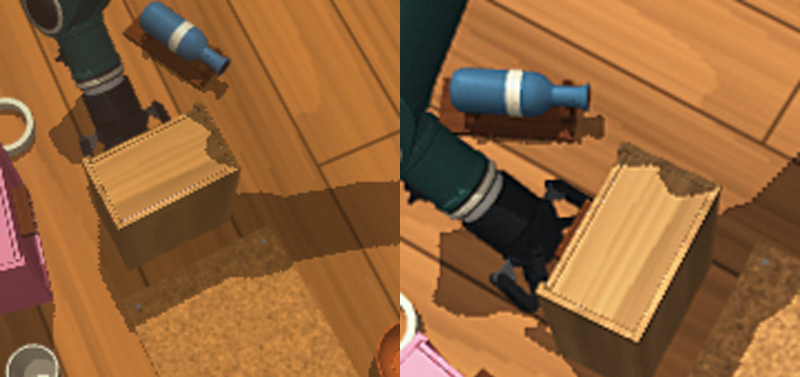

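The box has squared itself to the two fingers and is sliding: its back edge now runs parallel to the board edge, about 35 mm short. I'll keep pushing.

apply_moves(
  hand=[-1,-1,-1,-1,-1,-1,-1,-1],
  translation=[
    [3.2,0,3.8],
    [6.4,0,7.7],
    [9.6,0,11.5],
    [12.8,0,15.3],
    [16,0,19],
    [17.3,0,20.7],
    [18.6,0,22.2],
    [18.6,0,22.2],
  ],
  delta_rot=[
    [0,0,0],
    [0,0,0],
    [0,0,0],
    [0,0,0],
    [0,0,0],
    [0,0,0],
    [0,0,0],
    [0,0,0],
  ],
)

```text
t: 5.65
eef_pos: [529.1, -223.4, 142.0]
tool_rot: [-0.307, 0.62, 0.663, 0.286]
ft_force: [0.1, -6.9, 6.5]
opening: 85.3
grasp_force: 3.9
```

apply_moves(
  hand=[-1,-1,-1],
  translation=[
    [1.3,0,1.5],
    [2.6,0,3.1],
    [2.6,0,3.1],
  ],
  delta_rot=[
    [0,0,0],
    [0,0,0],
    [0,0,0],
  ],
)

```text
t: 5.95
eef_pos: [528.9, -219.5, 142.0]
tool_rot: [-0.307, 0.62, 0.663, 0.286]
ft_force: [1.8, -8.1, 5.1]
opening: 85.6
grasp_force: 4.0
```

apply_moves(
  hand=[-1,-1,-1],
  translation=[
    [1.3,0,1.5],
    [2.6,0,3.1],
    [2.6,0,3.1],
  ],
  delta_rot=[
    [0,0,0],
    [0,0,0],
    [0,0,0],
  ],
)

```text
t: 6.25
eef_pos: [528.7, -215.5, 142.0]
tool_rot: [-0.307, 0.62, 0.663, 0.286]
ft_force: [0.8, -8.3, 5.9]
opening: 85.5
grasp_force: 4.0
```

apply_moves(
  hand=[-1,-1,-1],
  translation=[
    [1.3,0,1.5],
    [2.6,0,3.1],
    [2.6,0,3.1],
  ],
  delta_rot=[
    [0,0,0],
    [0,0,0],
    [0,0,0],
  ],
)

```text
t: 6.55
eef_pos: [528.3, -213.1, 142.3]
tool_rot: [-0.306, 0.621, 0.663, 0.286]
ft_force: [-0.6, -13.6, 8.4]
opening: 85.8
grasp_force: 6.5
```

apply_moves(
  hand=[-1,-1,-1],
  translation=[
    [1.3,0,1.5],
    [2.6,0,3.1],
    [2.6,0,3.1],
  ],
  delta_rot=[
    [0,0,0],
    [0,0,0],
    [0,0,0],
  ],
)

```text
t: 6.85
eef_pos: [527.9, -212.4, 142.9]
tool_rot: [-0.303, 0.622, 0.663, 0.285]
ft_force: [-1.1, -21.9, 13.1]
opening: 85.5
grasp_force: 11.2
```

```bash
python3 - <<'E'
from plant import r
import cv2,pickle
D={}
for n in ["scene","side"]: D[n]=r.read_camera(n)
pickle.dump(D,open("cam3.pkl","wb"))
a=D["scene"]["img"][100:240,190:330,::-1];b=D["side"]["img"][110:250,180:320,::-1]
f=lambda x:cv2.resize(x,(400,400*x.shape[0]//x.shape[1]),interpolation=cv2.INTER_CUBIC)
a,b=f(a),f(b);import numpy as np
g=lambda x:np.clip(x.astype(float)*1.5,0,255)
cv2.imwrite("pics/c3.png",g(np.hstack([a,b])))
from m import *
print(cur()[0]["ft_force"])
E
```

```text
[ -1.47449075 -22.2729779   13.5049635 ][ WARN:0@0.777] global loadsave.cpp:1063 imwrite_ Unsupported depth image for selected encoder is fallbacked to CV_8U.
```

View pics/c3.png

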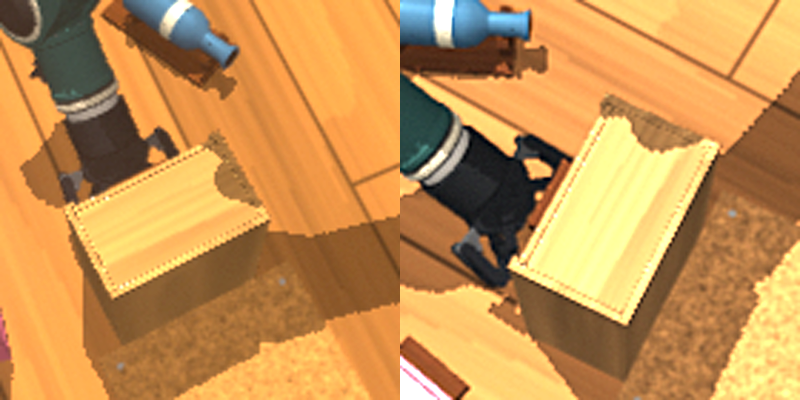

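The box now stands square against the board edge. Contact force has risen to 22 N and is steady. Next I'll back off, rise to about 200 mm and push the top over along an arc.

apply_moves(
  hand=[-1,-1,-1,-1,-1,-1,-1,-1,-1],
  translation=[
    [-13,0,-15],
    [-26,0,-31],
    [-26,0,-31],
    [5,0,-57],
    [36,0,-82],
    [66,0,-108],
    [97,0,-134],
    [97,0,-134],
    [97,0,-134],
  ],
  delta_rot=[
    [0,0,0],
    [0,0,0],
    [0,0,0],
    [0,0,0],
    [0,0,0],
    [0,0,0],
    [0,0,0],
    [0,0,0],
    [0,0,0],
  ],
)

```text
t: 7.85
eef_pos: [531.0, -243.5, 302.1]
tool_rot: [-0.309, 0.618, 0.664, 0.286]
ft_force: [0.3, 0.1, 0.4]
opening: 85.8
grasp_force: 0.0
```

apply_moves(
  hand=[-1,-1,-1,-1,-1,-1,-1,-1,-1,-1],
  translation=[
    [9,0,11],
    [19,0,23],
    [31,0,32],
    [46,0,40],
    [53,0,43],
    [60,0,47],
    [67,0,52],
    [73,0,56],
    [73,0,56],
    [73,0,56],
  ],
  delta_rot=[
    [0,0,0],
    [0,0,0],
    [0,0,0],
    [0,0,0],
    [0,0,0],
    [0,0,0],
    [0,0,0],
    [0,0,0],
    [0,0,0],
    [0,0,0],
  ],
)

```text
t: 8.85
eef_pos: [524.8, -154.9, 321.3]
tool_rot: [-0.309, 0.619, 0.663, 0.286]
ft_force: [0.3, -0.2, 0.8]
opening: 85.5
grasp_force: 0.3
```

apply_moves(
  hand=[-1,-1,-1,-1,-1,-1,-1,-1,-1,-1,-1,-1],
  translation=[
    [6,0,4],
    [13,0,9],
    [19,0,14],
    [25,0,18],
    [30,0,23],
    [36,0,29],
    [41,0,34],
    [46,0,40],
    [51,0,46],
    [51,0,46],
    [51,0,46],
    [51,0,46],
  ],
  delta_rot=[
    [0,0,0],
    [0,0,0],
    [0,0,0],
    [0,0,0],
    [0,0,0],
    [0,0,0],
    [0,0,0],
    [0,0,0],
    [0,0,0],
    [0,0,0],
    [0,0,0],
    [0,0,0],
  ],
)

```text
t: 10.05
eef_pos: [520.1, -87.3, 330.5]
tool_rot: [-0.309, 0.619, 0.663, 0.286]
ft_force: [-0.1, 0.1, 0.2]
opening: 85.6
grasp_force: 0.0
```

```bash
python3 - <<'E'
from plant import r
import cv2,pickle
D={}
for n in ["scene","side"]: D[n]=r.read_camera(n)
pickle.dump(D,open("cam4.pkl","wb"))
import numpy as np
a=D["scene"]["img"][120:320,200:400,::-1];b=D["side"]["img"][120:320,220:420,::-1]
f=lambda x:cv2.resize(x,(400,400*x.shape[0]//x.shape[1]),interpolation=cv2.INTER_CUBIC)
cv2.imwrite("pics/c4.png",np.clip(np.hstack([f(a),f(b)]).astype(float)*1.3,0,255).astype(np.uint8))
E
```

```text
(no output)
```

View pics/c4.png

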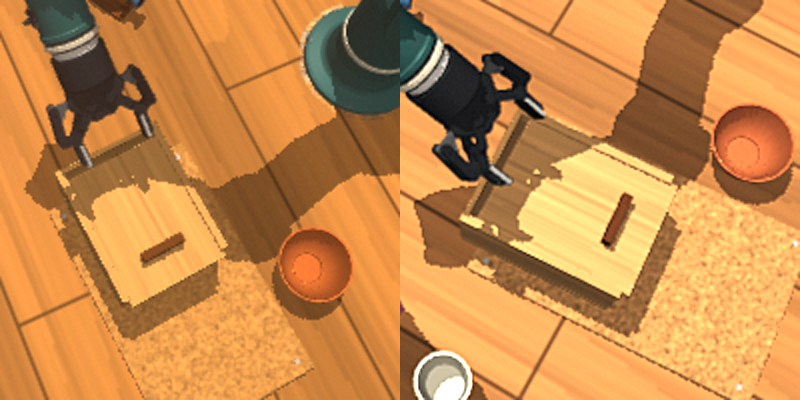

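The box lies on its back, square on the cork. The pull is at scene c4(162,248) and side c4(617,219). I'll measure it.

```bash
python3 - <<'E'
from h import *
s=lambda l:np.array([(200+(u+.5)/2-.5,120+(v+.5)/2-.5) for u,v in l])
d=lambda l:np.array([(220+(u-400+.5)/2-.5,120+(v+.5)/2-.5) for u,v in l])
print("pull",unproj("scene",s([(162,248),(142,258),(183,237)]),136).round(1),unproj("side",d([(617,219),(605,242),(629,197)]),136).round(1))
a=s([(57,173),(155,130),(226,245),(132,306)]);b=d([(462,222),(525,115),(677,185),(614,300)])
print(unproj("scene",a,120).round(0),unproj("side",b,120).round(0))
L=[[0,-90,120],[0,90,120],[225,90,120],[225,-90,120]]
print("boxfoot",fit([520,20,1.64],[("scene",L,a),("side",L,b)]),fit([520,20,1.64],[("side",L,b)]))
from m import *
yaw=1.637
# tool down, y along box z : tool(yaw,0) has x fwd; rotate so y = fwd
R=tool(yaw,0)*Rn.from_euler("z",90,degrees=True)
R2=tool(yaw,0)*Rn.from_euler("z",-90,degrees=True)
print(R.as_matrix().round(2)[:,1],cur()[0]["joint_pos"].round(2))
for RR in (R,R2): print(rel([515,185,330],RR),rel([515,185,330],tool(yaw,0)))
E
```

```text
pull [[503.  175.5 136. ]
 [536.3 176.7 136. ]
 [467.4 173.6 136. ]] [[503.  173.5 136. ]
 [537.2 174.2 136. ]
 [469.4 173.3 136. ]]
[[599.   2. 120.]
 [430.   1. 120.]
 [411. 209. 120.]
 [578. 232. 120.]] [[604.   4. 120.]
 [434.   1. 120.]
 [417. 220. 120.]
 [593. 219. 120.]]
boxfoot (array([513.76895734,  -2.25018398,   1.61828654]), np.float64(5.577747363570154)) (array([514.61062412,  -1.75412342,   1.60305152]), np.float64(3.615325454182738))
[ 0.07 -1.    0.  ] [ 0.43  0.49 -0.17  1.91 -0.78  1.23  0.79]
(array([175.2,  13.8, 208.1]), array([-39.1, -38.7,  83.9])) (array([175.2,  13.8, 208.1]), array([ -0.2, -49.8,   0.1]))
(array([175.2,  13.8, 208.1]), array([ 38.7, -39. , -83.7])) (array([175.2,  13.8, 208.1]), array([ -0.2, -49.8,   0.1]))
```

apply_moves(
  hand=[-1,-1,-1,-1,-1,-1,-1,-1,-1,-1,-1,-1],
  translation=[
    [15,1,17],
    [29,2,35],
    [44,3,52],
    [58,5,69],
    [73,6,87],
    [88,7,104],
    [102,8,121],
    [117,9,139],
    [131,10,156],
    [146,12,173],
    [161,13,191],
    [175,14,208],
  ],
  delta_rot=[
    [-3.3,-3.2,7],
    [-6.5,-6.5,14],
    [-9.8,-9.7,21],
    [-13,-12.9,28],
    [-16.3,-16.1,35],
    [-19.6,-19.4,42],
    [-22.8,-22.6,48.9],
    [-26.1,-25.8,55.9],
    [-29.3,-29,62.9],
    [-32.6,-32.3,69.9],
    [-35.8,-35.5,76.9],
    [-39.1,-38.7,83.9],
  ],
)

```text
t: 11.35
eef_pos: [515.0, 184.1, 330.2]
tool_rot: [-0.03, 0.995, 0.094, 0.026]
ft_force: [0.9, -0.2, -0.1]
opening: 85.6
grasp_force: 0.0
```

```bash
python3 - <<'E'
from m import *
R=tool(1.605,0)*Rn.from_euler("z",90,degrees=True)
o=cur()[0];print(o["eef_pos"],o["joint_pos"].round(2))
for z in (330,292): print(rel([503,174.5,z],R))
c=r.read_camera("wrist")
import cv2;cv2.imwrite("pics/w5.png",c["img"][:,:,::-1])
import pickle;pickle.dump({"wrist":c},open("cam5.pkl","wb"))
E
```

```text
[515.02820558 184.10897623 330.21644896] [-0.63  0.38  0.29  1.96 -0.22  0.76 -1.59]
(array([-13.6,   7.2,  -1. ]), array([-3.4, -3.1,  8.8]))
(array([-15.8,   9.3,  36.9]), array([-3.4, -3.1,  8.8]))
```

View pics/w5.png

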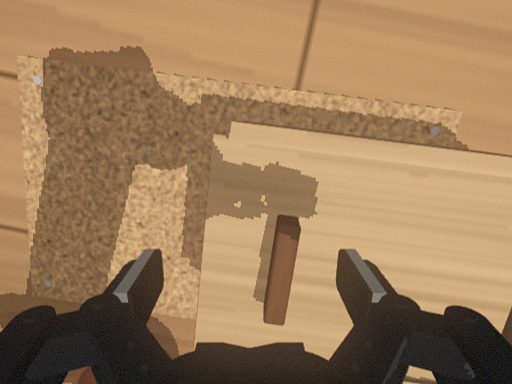

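The wrist view shows the pull at (283,270) between the open fingers. The board's long edge runs (18,57)-(460,110) and the box's rim (232,122)-(512,155). I'll check squareness from those.

```bash
python3 - <<'E'
from h import *
W=pickle.load(open("cam5.pkl","rb"))
g=lambda l,z:unproj("wrist",np.array(l,float),z,W)
b=g([(18,57),(460,110)],10);x=g([(232,122),(512,155)],120);p=g([(288,222),(274,322),(277,215),(300,217),(264,322),(285,324)],136)
e=g([(18,57),(30,290)],10)
for n,q in (("board",b),("box",x),("pull",p),("far",e)):
    v=q[0]-q[1];print(n,q[:,:2].round(1).tolist(),np.arctan2(v[1],v[0]).round(3))
E
```

```text
board [[603.6, 442.7], [633.6, 27.8]] 1.643
box [[586.4, 219.8], [599.2, 54.1]] 1.648
pull [[536.6, 175.4], [468.0, 169.1], [539.5, 182.6], [541.1, 169.2], [466.5, 175.4], [468.2, 161.9]] 0.091
far [[603.6, 442.7], [352.3, 429.6]] 0.052
```

```bash
python3 - <<'E'
from m import *
R=tool(1.645,0)*Rn.from_euler("z",90,degrees=True)
for z in (320,292): print(rel([503.5,173.5,z],R))
E
```

```text
(array([-14.4,  15.3,   8.4]), array([-3.4, -3.1,  6.5]))
(array([-15.9,  16.9,  36.3]), array([-3.4, -3.1,  6.5]))
```

apply_moves(
  hand=[-1,-1,-1],
  translation=[
    [-5,5,3],
    [-14,15,8],
    [-14,15,8],
  ],
  delta_rot=[
    [-2,-2,4],
    [-3.4,-3.1,6.5],
    [-3.4,-3.1,6.5],
  ],
)

```text
t: 11.7
eef_pos: [504.0, 165.7, 319.4]
tool_rot: [-0.0, 0.999, 0.04, -0.0]
ft_force: [-0.7, -0.2, 1.2]
opening: 85.5
grasp_force: 0.0
```

```bash
python3 - <<'E'
from m import *
R=tool(1.645,0)*Rn.from_euler("z",90,degrees=True)
o=cur()[0];print(o["eef_pos"],o["qvel"].round(2))
for z in (320,292): print(rel([503.5,173.5,z],R))
E
```

```text
[503.96795997 165.67101909 319.41118148] [ 0.02 -0.01 -0.03 -0.03 -0.02 -0.02  0.03]
(array([ 0.2, -7.8, -0.6]), array([-0. ,  0. ,  0.3]))
(array([ 0.2, -7.8, 27.4]), array([-0. ,  0. ,  0.3]))
```

Now I'll go down on the pull and pinch it.

apply_moves(
  hand=[-1,-1,-1,-1,1,1,1,1,1,1,1,1],
  translation=[
    [0,-4,0],
    [0,-8,0],
    [0,-8,15],
    [0,-8,27],
    [0,-8,27],
    [0,-8,27],
    [0,-8,27],
    [0,-8,27],
    [0,-8,27],
    [0,-8,27],
    [0,-8,27],
    [0,-8,27],
  ],
  delta_rot=[
    [0,0,0.3],
    [0,0,0.3],
    [0,0,0.3],
    [0,0,0.3],
    [0,0,0.3],
    [0,0,0.3],
    [0,0,0.3],
    [0,0,0.3],
    [0,0,0.3],
    [0,0,0.3],
    [0,0,0.3],
    [0,0,0.3],
  ],
  grip_force=30,
)

```text
t: 12.9
eef_pos: [504.3, 174.6, 293.8]
tool_rot: [-0.001, 0.999, 0.037, 0.001]
ft_force: [-1.0, -1.5, 5.9]
opening: 12.8
grasp_force: 35.2
```

apply_moves(
  hand=[1,1,1,1,1,1,1,1,1,1,1,1],
  translation=[
    [0,-5,0],
    [0,-15,0],
    [0,-27,0],
    [0,-40,0],
    [0,-53,0],
    [0,-66,0],
    [0,-79,0],
    [0,-92,0],
    [0,-105,0],
    [0,-118,0],
    [0,-131,0],
    [0,-140,0],
  ],
  delta_rot=[
    [0,0,0],
    [0,0,0],
    [0,0,0],
    [0,0,0],
    [0,0,0],
    [0,0,0],
    [0,0,0],
    [0,0,0],
    [0,0,0],
    [0,0,0],
    [0,0,0],
    [0,0,0],
  ],
)

```text
t: 14.1
eef_pos: [493.7, 315.9, 293.8]
tool_rot: [-0.001, 0.999, 0.038, 0.002]
ft_force: [2.8, -2.3, 5.2]
opening: 13.2
grasp_force: 35.0
```

apply_moves(
  hand=[1,1,1,1,1,1],
  translation=[
    [0,-10,0],
    [0,-20,0],
    [0,-30,0],
    [0,-38,0],
    [0,-44,0],
    [0,-44,0],
  ],
  delta_rot=[
    [0,0,0],
    [0,0,0],
    [0,0,0],
    [0,0,0],
    [0,0,0],
    [0,0,0],
  ],
)

```text
t: 14.7
eef_pos: [489.6, 358.2, 292.6]
tool_rot: [0.0, 0.999, 0.038, -0.0]
ft_force: [-0.5, -3.8, 3.8]
opening: 13.0
grasp_force: 35.0
```

apply_moves(
  hand=[1,1,1,1],
  translation=[
    [0,-4,0],
    [0,-8,0],
    [0,-12,0],
    [0,-12,0],
  ],
  delta_rot=[
    [0,0,0],
    [0,0,0],
    [0,0,0],
    [0,0,0],
  ],
)

```text
t: 15.1
eef_pos: [488.9, 369.3, 292.6]
tool_rot: [0.001, 0.999, 0.037, -0.0]
ft_force: [-0.4, -4.9, 2.1]
opening: 13.2
grasp_force: 34.8
```

apply_moves(
  hand=[1,1,1],
  translation=[
    [0,-3,0],
    [0,-6,0],
    [0,-6,0],
  ],
  delta_rot=[
    [0,0,0],
    [0,0,0],
    [0,0,0],
  ],
)

```text
t: 15.4
eef_pos: [488.5, 375.1, 292.6]
tool_rot: [0.001, 0.999, 0.037, -0.0]
ft_force: [-0.0, -5.2, 2.8]
opening: 12.9
grasp_force: 34.8
```

apply_moves(
  hand=[0,-1,-1,-1,-1,-1,-1,-1],
  translation=[
    [0,0,0],
    [0,0,0],
    [0,0,0],
    [0,0,-10],
    [0,0,-40],
    [0,0,-90],
    [0,0,-140],
    [0,0,-140],
  ],
  delta_rot=[
    [0,0,0],
    [0,0,0],
    [0,0,0],
    [0,0,0],
    [0,0,0],
    [0,0,0],
    [0,0,0],
    [0,0,0],
  ],
)

```text
t: 16.2
eef_pos: [490.2, 376.7, 442.3]
tool_rot: [-0.006, 0.999, 0.037, 0.007]
ft_force: [0.7, -1.2, -0.7]
opening: 85.6
grasp_force: 0.0
```

```bash
python3 - <<'E'
from m import *
yaw=2.065
# prepose over vase: camera on +tool x. view from above
for T in (tool(yaw,0),tool(yaw-np.pi,0)): print(rel([379,-346,400],T))
print(cur()[0]["joint_pos"].round(2))
E
```

```text
(array([-165.3,  712.8,   32.2]), array([   0.4,   -1.1, -114. ]))
(array([-165.3,  712.8,   32.2]), array([-1. , -0.3, 66. ]))
[-0.97  0.38  0.35  1.67 -0.14  1.1  -2.08]
```

The lid reached its stop after about 190 mm and dragged the box a little, which helps the overhang. Next is the vase.

apply_moves(
  hand=[-1,-1,-1,-1,-1,-1,-1,-1,-1,-1,-1,-1],
  translation=[
    [-10,45,0],
    [-20,90,0],
    [-30,135,0],
    [-40,180,0],
    [-50,225,0],
    [-60,270,0],
    [-70,315,0],
    [-80,360,0],
    [-92,405,0],
    [-103,450,0],
    [-115,495,0],
    [-126,540,0],
  ],
  delta_rot=[
    [0,0,-7],
    [0,0,-14],
    [0,0,-21],
    [0,0,-28],
    [0,0,-35],
    [0,0,-42],
    [0,0,-49],
    [0,0,-56],
    [0,0,-63],
    [0,0,-70],
    [0,0,-77],
    [0,0,-84],
  ],
)

```text
t: 17.4
eef_pos: [405.0, -162.3, 433.1]
tool_rot: [0.0, 0.725, 0.689, 0.002]
ft_force: [1.0, 0.2, 0.1]
opening: 85.3
grasp_force: 0.0
```

```bash
python3 - <<'E'
from m import *
print(cur()[0]["eef_pos"],rel([365,-346,400],tool(2.065,0)))
E
```

```text
[ 404.95286558 -162.26465573  433.07652035] (array([-185.6,  -30.6,   32.4]), array([  0.3,  -0.1, -31.3]))
```

apply_moves(
  hand=[-1,-1,-1,-1,-1,-1,-1],
  translation=[
    [-40,-8,8],
    [-80,-15,16],
    [-120,-22,24],
    [-160,-27,32],
    [-186,-31,32],
    [-186,-31,32],
    [-186,-31,32],
  ],
  delta_rot=[
    [0,0,-7],
    [0,0,-14],
    [0,0,-21],
    [0,0,-28],
    [0,0,-31.3],
    [0,0,-31.3],
    [0,0,-31.3],
  ],
)

```text
t: 18.1
eef_pos: [364.1, -345.1, 400.1]
tool_rot: [0.0, 0.516, 0.857, 0.001]
ft_force: [-0.1, 1.0, -0.9]
opening: 85.1
grasp_force: 0.0
```

```bash
python3 - <<'E'
from m import *
import cv2,pickle
c=r.read_camera("wrist");D={"wrist":c}
for n in("side","scene"):D[n]=r.read_camera(n)
pickle.dump(D,open("cam6.pkl","wb"))
a=c["img"][:,:,::-1]
b=cv2.resize(D["side"]["img"][120:340,220:440,::-1],(384,384),interpolation=cv2.INTER_CUBIC)
cv2.imwrite("pics/w6.png",np.hstack([a[:,116:],b]))
o=cur()[0];print(o["eef_pos"],o["joint_pos"].round(2))
E
```

```text
[ 365.23129847 -343.20198973  400.17670602] [ 0.09  0.25  0.7   2.   -0.2   0.96  1.38]
```

View pics/w6.png

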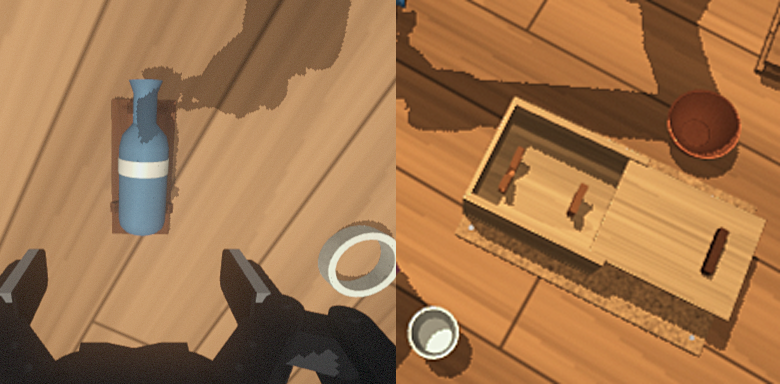

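The wrist view shows the vase from foot (143,233) to mouth (145,81), with the band at row 168, all nearly aligned with the tool. The side crop shows the lid fully open, with both rests visible at (512,170) and (578,200).

```bash
python3 - <<'E'
from h import *
W=pickle.load(open("cam6.pkl","rb"))
g=lambda l,z:unproj("wrist",np.array(l,float)+[116,0],z,W)
v=g([(145,81),(144,168),(143.5,210),(143,233)],46);print("vase",v.round(1)[:,:2].tolist())
d=v[0]-v[2];print("yaw",np.arctan2(d[1],d[0]))
print("width",np.linalg.norm(np.diff(g([(118,168),(169,168)],46),axis=0)))
c=g([(112,98),(175,98),(112,234),(170,234)],8);print("cradle",c.round(1)[:,:2].tolist())
# side check of vase: re-use earlier mouth/foot
d=lambda l:np.array([(220+(u-396+.5)/1.7455-.5,120+(v+.5)/1.7455-.5) for u,v in l])
S=lambda l,z:unproj("side",d(l),z,W).round(1)[:,:2].tolist()
print("foot rim outer",S([(464,200),(514,97)],120))
print("open rim near/far at lid",S([(606,264),(645,160)],120))
print("pull",S([(715,252),(722,228),(705,274)],136))
print("rests",S([(501,186),(524,149)],70),S([(568,213),(586,185)],85))
print("boardcorner",S([(457,235)],10))
E
```

```text
vase [[329.9, -254.4], [372.0, -333.9], [395.2, -377.5], [408.5, -403.3]]
yaw 2.058211632001946
width 56.34343693238266
cradle [[305.3, -285.6], [369.4, -251.5], [382.4, -438.5], [450.2, -402.6]]
foot rim outer [[601.2, 26.2], [421.8, 9.9]]
open rim near/far at lid [[578.5, 249.3], [409.9, 228.9]]
pull [[488.1, 373.6], [451.3, 368.0], [523.7, 374.3]]
rests [[542.5, 58.6], [471.6, 60.2]] [[531.2, 168.1], [478.4, 171.3]]
boardcorner [[633.7, 33.1]]
```

```bash
python3 - <<'E'
from m import *
for z in (300,202): print(rel([378.5,-346,z],tool(2.058,0)))
E
```

```text
(array([ -8.8,  10. , 100.2]), array([ 0.2, -0.1,  0.3]))
(array([ -8.9,   9.7, 198.2]), array([ 0.2, -0.1,  0.3]))
```

apply_moves(
  hand=[-1,-1,-1,-1,-1,-1],
  translation=[
    [-4,5,35],
    [-9,10,70],
    [-9,10,100],
    [-9,10,115],
    [-9,10,115],
    [-9,10,115],
  ],
  delta_rot=[
    [0,0,0],
    [0,0,0],
    [0,0,0],
    [0,0,0],
    [0,0,0],
    [0,0,0],
  ],
)

```text
t: 18.85
eef_pos: [378.4, -347.4, 286.0]
tool_rot: [0.001, 0.514, 0.858, 0.001]
ft_force: [0.0, 0.2, 0.4]
opening: 85.3
grasp_force: 0.0
```

```bash
python3 - <<'E'
from m import *
o=cur()[0];print(o["eef_pos"],np.abs(o["qvel"]).max())
for z in (202,): print(rel([378.5,-346,z],tool(2.058,0)))
E
```

```text
[ 378.38355538 -347.44426439  286.01333811] 0.019452073087090682
(array([ 1.3,  0.5, 84. ]), array([0.2, 0. , 0.2]))
```

apply_moves(
  hand=[-1,-1,-1,-1,-1,-1],
  translation=[
    [1,0.5,25],
    [1,0.5,50],
    [1,0.5,70],
    [1,0.5,84],
    [1,0.5,84],
    [1,0.5,84],
  ],
  delta_rot=[
    [0,0,0],
    [0,0,0],
    [0,0,0],
    [0,0,0],
    [0,0,0],
    [0,0,0],
  ],
)

```text
t: 19.45
eef_pos: [378.4, -346.6, 202.1]
tool_rot: [0.001, 0.514, 0.858, 0.001]
ft_force: [-0.4, -0.3, 0.2]
opening: 85.2
grasp_force: 0.0
```

apply_moves(
  hand=[0,0.2,0.4,0.6,0.6,0.6,0.6,0.6],
  translation=[
    [0,0,0],
    [0,0,0],
    [0,0,0],
    [0,0,0],
    [0,0,0],
    [0,0,0],
    [0,0,0],
    [0,0,0],
  ],
  delta_rot=[
    [0,0,0],
    [0,0,0],
    [0,0,0],
    [0,0,0],
    [0,0,0],
    [0,0,0],
    [0,0,0],
    [0,0,0],
  ],
  grip_force=25,
)

```text
t: 20.25
eef_pos: [377.3, -347.2, 202.3]
tool_rot: [0.001, 0.515, 0.857, 0.001]
ft_force: [-4.0, -0.2, 8.7]
opening: 53.6
grasp_force: 24.9
```

apply_moves(
  hand=[0.6,0.6,0.6,0.6,0.6,0.6,0.6,0.6],
  translation=[
    [0,0,-5],
    [0,0,-15],
    [0,0,-35],
    [0,0,-65],
    [0,0,-100],
    [0,0,-140],
    [0,0,-170],
    [0,0,-170],
  ],
  delta_rot=[
    [0,0,0],
    [0,0,0],
    [0,0,0],
    [0,0,0],
    [0,0,0],
    [0,0,0],
    [0,0,0],
    [0,0,0],
  ],
)

```text
t: 21.05
eef_pos: [378.4, -347.4, 375.4]
tool_rot: [0.005, 0.514, 0.858, 0.002]
ft_force: [0.6, -0.0, -2.4]
opening: 53.4
grasp_force: 27.3
```

```bash
python3 - <<'E'
from m import *
o=cur()[0];print(o["eef_pos"],o["opening"],o["grasp_force"],o["ft_force"],o["torque"])
print(rel([506,97,380],tool(1.645,0)))
E
```

```text
[ 378.42130168 -347.36491926  375.44680825] 53.36605364670525 27.265688627958298 [ 0.64701142 -0.03773365 -2.42275547] [-0.06077293 -0.07762314  0.02459052]
(array([331.7, 322.1,  -4.2]), array([ 0.5,  0.3, 23.9]))
```

apply_moves(
  hand=[0.6,0.6,0.6,0.6,0.6,0.6,0.6,0.6,0.6,0.6,0.6,0.6],
  translation=[
    [10,10,0],
    [30,29,0],
    [60,58,0],
    [92,89,-1],
    [126,122,-2],
    [160,155,-3],
    [194,188,-4],
    [228,221,-4],
    [262,254,-4],
    [290,282,-4],
    [315,306,-4],
    [332,322,-4],
  ],
  delta_rot=[
    [0,0,1],
    [0,0,3],
    [0,0,5],
    [0,0,7.5],
    [0,0,10],
    [0,0,12.5],
    [0,0,15],
    [0,0,17.5],
    [0,0,20],
    [0,0,22],
    [0,0,23.9],
    [0,0,23.9],
  ],
)

```text
t: 22.25
eef_pos: [504.9, 101.3, 375.0]
tool_rot: [-0.0, 0.68, 0.734, 0.001]
ft_force: [-0.0, -0.1, -2.9]
opening: 53.4
grasp_force: 27.3
```

apply_moves(
  hand=[0.6,0.6,0.6],
  translation=[
    [0,0,0],
    [0,0,0],
    [0,0,0],
  ],
  delta_rot=[
    [0,0,0],
    [0,0,0],
    [0,0,0],
  ],
)

```text
t: 22.55
eef_pos: [504.8, 97.0, 375.6]
tool_rot: [-0.0, 0.681, 0.732, 0.001]
ft_force: [0.3, -0.3, -2.9]
opening: 52.8
grasp_force: 27.3
```

```bash
python3 - <<'E'
from m import *
import cv2,pickle
o=cur()[0];print(o["eef_pos"],o["opening"],o["grasp_force"],o["ft_force"],o["torque"])
for z in (300,250,233): print(rel([506,97,z],tool(1.645,0)))
D={n:r.read_camera(n) for n in ("wrist","side","scene")}
pickle.dump(D,open("cam7.pkl","wb"))
f=lambda x:cv2.resize(x[:,:,::-1],(390,390),interpolation=cv2.INTER_CUBIC)
cv2.imwrite("pics/w7.png",np.hstack([D["wrist"]["img"][:,66:456,::-1],f(D["side"]["img"][120:310,220:410])[:384]]))
E
```

```text
[504.75811393  96.98019586 375.59812026] 52.78400517369053 27.27301374077797 [ 0.28742766 -0.30747894 -2.93932327] [-0.07260652  0.06274658 -0.02065762]
(array([-0.1,  1.2, 75.6]), array([ 0. , -0.1, -0.1]))
(array([ -0.2,   1.1, 125.6]), array([ 0. , -0.1, -0.1]))
(array([ -0.2,   1.1, 142.6]), array([ 0. , -0.1, -0.1]))
```

View pics/w7.png

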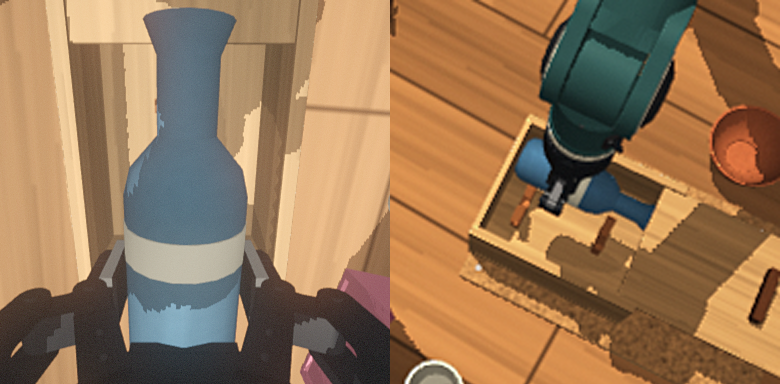

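The vase hangs mouth-first over the open box. The lid's end is at row 43, cols 72-297. I'll check the centring from that.

```bash
python3 - <<'E'
from h import *
W=pickle.load(open("cam7.pkl","rb"))
g=lambda l,z:unproj("wrist",np.array(l,float)+[66,0],z,W)[:,:2].round(1)
p=g([(72,43),(297,43)],116);print("lid end",p.tolist(),p.mean(0))
print("wall bottoms/rests n/a; vase mouth",g([(144,14),(236,14)],375-156).tolist(),"band",g([(126,250),(243,250)],219).tolist())
print("pred centre at that y", 506-.074*(p.mean(0)[1]-97))
E
```

```text
lid end [[419.3, 205.9], [574.9, 217.3]] [497.1 211.6]
wall bottoms/rests n/a; vase mouth [[482.2, 202.9], [516.3, 205.4]] band [[477.1, 104.7], [531.9, 108.6]]
pred centre at that y 497.5196
```

apply_moves(
  hand=[0.6,0.6,0.6,0.6,0.6,0.6,0.6,0.6,0.6],
  translation=[
    [-1,1,10],
    [-1,1,30],
    [-1,1,50],
    [-1,1,70],
    [-1,1,90],
    [-1,1,108],
    [-1,1,122],
    [-1,1,130],
    [-1,1,130],
  ],
  delta_rot=[
    [0,0,0],
    [0,0,0],
    [0,0,0],
    [0,0,0],
    [0,0,0],
    [0,0,0],
    [0,0,0],
    [0,0,0],
    [0,0,0],
  ],
)

```text
t: 23.6
eef_pos: [506.3, 97.1, 245.1]
tool_rot: [-0.0, 0.681, 0.733, 0.0]
ft_force: [0.5, 0.3, -2.8]
opening: 53.0
grasp_force: 27.3
```

apply_moves(
  hand=[0.6,0.6,0.6,0.6,0.6],
  translation=[
    [0,0,2],
    [0,0,4],
    [0,0,6],
    [0,0,8],
    [0,0,8],
  ],
  delta_rot=[
    [0,0,0],
    [0,0,0],
    [0,0,0],
    [0,0,0],
    [0,0,0],
  ],
)

```text
t: 24.1
eef_pos: [506.6, 97.5, 238.1]
tool_rot: [0.0, 0.681, 0.733, 0.001]
ft_force: [-0.5, -0.2, -3.9]
opening: 53.1
grasp_force: 27.3
```

apply_moves(
  hand=[0.6,0.6,0.6,0.6],
  translation=[
    [0,0,1],
    [0,0,2],
    [0,0,3],
    [0,0,3],
  ],
  delta_rot=[
    [0,0,0],
    [0,0,0],
    [0,0,0],
    [0,0,0],
  ],
)

```text
t: 24.5
eef_pos: [506.7, 97.3, 235.9]
tool_rot: [-0.0, 0.681, 0.733, 0.002]
ft_force: [-3.8, -0.3, 5.7]
opening: 52.9
grasp_force: 27.8
```

Light contact, mostly from one side. I'll shift about 1.5 mm the way the force pushes and settle.

apply_moves(
  hand=[0.6,0.6,0.6,0.6],
  translation=[
    [0,-0.8,0],
    [0,-1.5,0],
    [0,-1.5,1],
    [0,-1.5,1],
  ],
  delta_rot=[
    [0,0,0],
    [0,0,0],
    [0,0,0],
    [0,0,0],
  ],
)

```text
t: 24.9
eef_pos: [505.1, 97.3, 234.2]
tool_rot: [-0.0, 0.681, 0.733, 0.001]
ft_force: [-3.0, -1.1, 2.6]
opening: 53.5
grasp_force: 27.6
```

apply_moves(
  hand=[0.6,0.6,0.6],
  translation=[
    [0,0,0.5],
    [0,0,1],
    [0,0,1],
  ],
  delta_rot=[
    [0,0,0],
    [0,0,0],
    [0,0,0],
  ],
)

```text
t: 25.2
eef_pos: [505.1, 97.2, 234.1]
tool_rot: [-0.0, 0.681, 0.733, 0.002]
ft_force: [-4.7, -0.6, 12.3]
opening: 53.0
grasp_force: 28.3
```

apply_moves(
  hand=[0.6,0.6,-0.2,-0.3,-0.4,-0.5,-0.6,-0.7,-0.7],
  translation=[
    [0,-1,-0.5],
    [0,-1,-0.5],
    [0,-1,-0.5],
    [0,-1,-0.5],
    [0,-1,-0.5],
    [0,-1,-0.5],
    [0,-1,-0.5],
    [0,-1,-0.5],
    [0,-1,-0.5],
  ],
  delta_rot=[
    [0,0,0],
    [0,0,0],
    [0,0,0],
    [0,0,0],
    [0,0,0],
    [0,0,0],
    [0,0,0],
    [0,0,0],
    [0,0,0],
  ],
)

```text
t: 26.1
eef_pos: [504.2, 97.3, 233.7]
tool_rot: [0.0, 0.681, 0.733, 0.001]
ft_force: [-0.4, 0.1, -0.0]
opening: 72.7
grasp_force: 0.0
```

apply_moves(
  hand=[-0.7,-0.7,-0.7,-0.7,-0.7,-0.7,-0.7,-0.7,-0.7,-0.7,-0.7,-0.7],
  translation=[
    [0,0,-3],
    [0,0,-10],
    [0,0,-22],
    [0,0,-40],
    [0,0,-65],
    [0,0,-95],
    [0,0,-125],
    [0,0,-155],
    [0,0,-180],
    [0,0,-180],
    [0,0,-180],
    [0,0,-180],
  ],
  delta_rot=[
    [0,0,0],
    [0,0,0],
    [0,0,0],
    [0,0,0],
    [0,0,0],
    [0,0,0],
    [0,0,0],
    [0,0,0],
    [0,0,0],
    [0,0,0],
    [0,0,0],
    [0,0,0],
  ],
)

```text
t: 27.3
eef_pos: [503.3, 96.9, 413.1]
tool_rot: [-0.0, 0.681, 0.733, 0.001]
ft_force: [0.9, 0.0, -0.2]
opening: 72.7
grasp_force: 0.0
```

```bash
python3 - <<'E'
from m import *
import cv2,pickle
o=cur()[0];print(o["eef_pos"],o["t"])
D={n:r.read_camera(n) for n in ("wrist","side","scene")}
pickle.dump(D,open("cam8.pkl","wb"))
im=D["wrist"]["img"].astype(int);m=((im[:,:,2]>im[:,:,0]+15)&(im[:,:,1]<170)).astype(np.uint8)
n,l,s,ce=cv2.connectedComponentsWithStats(m);k=1+np.argmax(s[1:,4]);print(s[k],ce[k])
m=l==k
for v in range(s[k][1],s[k][1]+s[k][3],12):
    u=np.where(m[v])[0]
    if len(u):print(v,u.min(),u.max())
# white band
w=(im.min(2)>130)&(im.max(2)-im.min(2)<35);w[:,:180]=0;w[:,330:]=0
print("band",[ (v,np.where(w[v])[0].min(),np.where(w[v])[0].max()) for v in range(100,330,8) if w[v].sum()>15])
E
```

```text
[503.27241493  96.86378791 413.13646396] 27.3
[ 225  171   49   64 2758] [248.5688905  201.92748368]
171 225 226
183 225 272
195 225 272
207 225 272
219 226 272
231 235 263
band [(156, np.int64(224), np.int64(275)), (164, np.int64(224), np.int64(275)), (172, np.int64(230), np.int64(269))]
```

```bash
python3 - <<'E'
from h import *
import cv2
W=pickle.load(open("cam8.pkl","rb"))
im=W["wrist"]["img"].astype(int)
m=(im[:,:,2]>im[:,:,0]+3);m[:,:190]=0;m[:,320:]=0
g=lambda l,z=76:unproj("wrist",np.array(l,float),z,W)[:,:2].round(1)
for v in range(40,250,10):
    u=np.where(m[v])[0]
    if len(u)>6:
        lo,hi=np.percentile(u,[3,97]);p=g([(lo,v),(hi,v)]);print(v,lo,hi,p.mean(0).round(1),np.linalg.norm(p[1]-p[0]).round(0))
print("pred mid etc", [ (np.array([506,97])+s*np.array([-.074,.997])).round(1).tolist() for s in (-60,0,13,76,103)])
# side view: vase segmentation
s=W["side"]["img"].astype(int);b=((s[:,:,2]>s[:,:,0]+20)).astype(np.uint8);b[:110]=0
n,l,st,ce=cv2.connectedComponentsWithStats(b)
for k in range(1,n):
    if st[k][4]>60: print(st[k],ce[k].round(),unproj("side",ce[k],76,W).round(0))
E
```

```text
70 243.17 259.44 [497.3 201.6] 15.0
80 241.57 259.86 [497.4 192.8] 18.0
90 239.63 260.37 [497.4 183.6] 20.0
100 238.66 259.34 [497.1 174.4] 20.0
110 238.69 260.31 [498.4 165. ] 21.0
120 234.93 264.07 [499.  155.4] 29.0
130 228.35 270.65 [499.8 145.7] 43.0
140 225.5 272.5 [500.  135.7] 48.0
150 225.5 272.5 [500.8 125.5] 48.0
180 226.44 271.56 [503.2  93.8] 48.0
190 226.44 271.56 [503.9  82.8] 48.0
200 226.44 271.56 [504.8  71.6] 49.0
210 226.44 271.56 [505.6  60. ] 49.0
220 227.38 270.62 [506.5  48.3] 48.0
230 233.96 264.04 [507.4  36.4] 34.0
pred mid etc [[510.4, 37.2], [506.0, 97.0], [505.0, 110.0], [500.4, 172.8], [498.4, 199.7]]
[ 296  110   78   66 2701] [335. 135.] [[224.  62.  76.]]
[279 206  24  25 321] [289. 218.] [[510.  69.  76.]]
[306 218  32  26 354] [320. 231.] [[499. 158.  76.]]
```

The vase measures level and straight on the box axis, with foot at y 37 and mouth at y 201, as predicted. The lid was dragged to its stop and the arm is clear, so I'm handing in.

```bash
python3 -c "
from plant import r
print(r.hand_in())"
```

```text
the job is handed in; nothing more can be done
None
```

I handed the job in at about 27 s; no verdict came back. By my measurements the box lies square on its back on the cork with about 6–10 mm of foot overhang, and the lid is drawn to its stop. The vase rests level on the two rests, neck in the narrow one and mouth towards the top end, and the arm didn't touch the cup, tape or bowl.

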